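# Slide the terminal strip into the test dock

## Task

Press the red button on the grey carriage with a fingertip and, keeping it held down, push the carriage along its rail until it is fully home against the end stop at the blue test dock; then let the button come back up so that the carriage is locked there. Nothing needs grasping; do not touch the white terminal strip riding on the carriage, and leave the other things on the bench where they are, neither lifted nor shifted.

Things in the scene. Friction and masses are not known exactly. Their poses are not given: they have to be found in the camera images.
- slide_base: fixed test slide on the bench: dark steel plate 380x110x8 mm with an aluminium guide rail along its middle and, at its +x end, a blue dock block (88 mm high, 55 mm thick, its face with brass contact pins and two orange bumpers turned to the carriage). Origin at the centre of the plate's underside on the bench; +x is the direction in which the carriage slides toward the dock, y is across, z is up.
- carriage (a joint): slide of the grey carriage (120 mm long, 96 mm wide), m: 0 far from the dock, 0.130 against the end stop at the dock. Starts between 0 and 0.045. Unlocked it takes about 2 N plus 6 N per m/s. While the button is up its pin stands in a rack hidden in the rail (15 mm pitch): locked, with at most 10 mm of play. At the dock the pin drops in only within 3 mm of the end stop.
- button (a joint): travel of the red button in m: 0 up (carriage locked), 0.008 fully down; down is positive. The spring gives 4 N at the top and 8 N at the bottom; the carriage is free once it is 3 mm down or more, and locks again when the button springs up on its own.
- button_top (a point): centre of the top face of the red round button (24 mm across), 46 mm above the bench when up and 38 mm when fully down, 1 mm above its flat black collar. The button rides on the carriage's low rear deck (34 mm above the bench).
- carriage_step (a point): middle of the upper edge of the upright step face on the carriage, 58 mm above the bench. The face is 24 mm from the button's axis on the dock side, 96 mm wide, rising from the low deck (34 mm) to the work seat (58 mm); a fingertip that holds the button down can push the carriage on it. On the seat the strip begins 33 mm beyond the face.
- terminal_strip: white screw terminal strip, 17x94x18 mm, fixed across the carriage's seat, top 76 mm above the bench, its middle 65 mm from the button's axis on the dock side; origin at the centre of its underside. Not to be touched.
- tape_blue: bystander: roll of blue tape lying flat, 63 mm across, 18 mm high; origin at the centre of its underside
- screwdriver_small: bystander: small screwdriver with a black and red handle lying down, 142 mm long, 18 mm thick; origin at the middle of its underside
- wago_box: bystander: small brown cardboard box, 96x62x46 mm; origin at the centre of its underside
- flux_bottle: bystander: small brown bottle with a black cap, 39 mm across, 84 mm high; origin at the centre of its underside
- breaker_loose_3: bystander: light grey two-pole circuit breaker, 92x36x78 mm; origin at the centre of its underside

How it is judged:
By the outcome, as a careful person would: the job done as asked, in the order asked, and still so for the second after the job is handed in, with the robot touching nothing.
It also fails if it takes over 32 s, if anything falls off the work surface, if the arm or the gripper's body presses on something with over 40 N, if the wrist force passes 120 N, or if a joint passes its speed limit or range.

## Robot

A 6-joint arm with a two-finger parallel gripper is mounted at the origin on a cart in front of the work surface, level with it; the furniture and walls round the work are solid. World frame = base frame: x ahead of the robot, y to its left, z up, the work surface at z = 0. Lengths are in m, angles in rad, forces in N, time in s.
With the tool pointing down it reaches from about 0.4 to 0.825 m from the base axis. Payload 7 kg.
Tool frame: the origin (TCP) lies on the mounting face of the last link; the fingertips stand 178 mm ahead of it and the grasp point (between the pads) lies 159 mm ahead of it; z points along the fingers, y is the direction in which the jaws open and shut (so a half turn about z gives the same grasp; the last joint's range is limited). The gripper opens to 88 mm and grips with 3 to 60 N. Pads are 19 mm wide; open, the fingers measure 130 mm over their backs; the gripper's body (78 mm by 193 mm) begins 47 mm behind the grasp point.
Start: joints at [-0.824, 0.359, 0.012, 0, -1.224, -0.288], TCP at [0.299, -0.605, 0.405] pointing down, gripper open.
Joint ranges: [-3.07, 3.07], [-1.43, 2.12], [-1.02, 1.25], [-3.03, 1.67], [-3.05, -0], [-3.03, 3.03]. Speed limits (rad/s): [2.39, 2.39, 3.01, 3.14, 3.14, 3.14].

## Interface

Orientations are given as [roll, pitch, yaw] about the fixed x, y, z axes, in that order (R = Rz(yaw) Ry(pitch) Rx(roll)).
In Python, from station import * gives the robot as it stands.
- The arm moves only by the tool arm_command, never from a script. Its argument "targets" is a list of rows, each a list of 3 entries, a list of its own where there are three numbers: the turn, a rotation vector about the world's x, y, z in rad, then the shift along the world's x, y, z in mm, then the closure, from 0 (fully open) to 1 (shut). In form: [[[wx, wy, wz], [tx, ty, tz], fingers], ...]. A call has 1 to 8 rows; each row shifts and turns the commanded pose from where the row before left it; what a row does not reach is not made up. A row lasts 1/10 s, in which the tool goes at most 50 mm and 8.59 degrees, less where a joint would pass 70% of its speed; a pose out of reach is approached as far as the arm can. A call with a gripper value outside its range is refused whole. The fingers move at their own pace and stop on an object; "squeeze" is the grip in N (left out, the last holds). Time passes only in rows, so rows that do not move let the fingers close. It gives the time, the measured TCP pose, the force and the opening at its end, in the units of the state.
- get_state(): the state, without advancing time (a new reading comes with each control period).
- grab_frame(name): name is "scene" or "top"; returns (picture, depth): 384x512x3 uint8, red, green, blue; 384x512 float32, m along the optical axis (not along the pixel's ray), 0 where there is no reading.
- camera_params(name): a dict with "mtx" (3x3 intrinsics, pixels), "eye" and "orientation" of the camera in the world. Camera axes: x right, y down, z forward; pixel columns grow to the right and rows downward; lengths in m; the calibration is good to about 2 mm. A picture is of the moment at which its call begins. camera_params takes no time and is no camera call.
- job_done(): hands the job in, once; it reports no verdict.
The state is a dict: "t": time; "q": joint angles; "qd": joint speeds; "joint_efforts": joint torques, N m; "eef_pos": TCP position; "ee_rot": TCP orientation; "force": force on the tool from outside, world axes, zero at the start; "moment": the same for the moment, N m; "width": finger opening in m.
Only numpy, scipy, OpenCV 4.12 (cv2) and the standard library are available. Lean on these libraries where they do the work, as an engineer would, in place of code of your own. Each camera call takes 0.05 s, during which the arm holds its last target.

## Working session

There is one attempt and no reset: what is moved stays moved. The work goes in short steps, Python scripts to look and compute and a tool call to move; the robot and the scene stay as the last step left them, time stands still between calls to the robot, and variables do not carry over. Pictures are saved under pics/ and viewed, and the job is handed in when it is done.

Besides the shell and the picture viewer there is one more tool, called by a JSON object that holds its "op" and its "data". arm_command: Moves the arm, as the interface text tells. Its arguments: {"type":"object","properties":{"targets":{"type":"array"},"squeeze":{"type":"number"}},"required":["targets"]}

```bash
ls; mkdir -p pics
python3 - <<'E'
from station import *
import cv2,numpy as np
s=get_state();print(s)
for n in("scene","top"):
    p,d=grab_frame(n);cv2.imwrite(f"pics/{n}0.png",cv2.cvtColor(p,cv2.COLOR_RGB2BGR));np.savez(f"{n}0.npz",p=p,d=d)
    print(camera_params(n))
E
```

```text
pics
{'t': 0.0, 'q': array([-8.23862728e-01,  3.59432487e-01,  1.10682155e-02, -3.29797135e-04,
       -1.22406541e+00, -2.88100243e-01]), 'qd': array([-2.09711499e-04,  5.76681913e-04, -1.01463683e-04,  8.19245956e-05,
        1.29017426e-03, -2.18462832e-03]), 'joint_efforts': array([-1.61707278e-03, -5.82711732e+01,  2.93049073e+01,  6.99695528e+00,
        6.77060147e-03, -2.00475574e-04]), 'eef_pos': array([ 0.29888281, -0.60502764,  0.40370067]), 'ee_rot': array([ 3.13993852e+00, -1.66881395e-04, -2.68287149e+00]), 'force': array([-0.4387856 ,  1.03174447, -0.49824767]), 'moment': array([-0.01422444, -0.02626559,  0.02126951]), 'width': 0.08769334759254464}
{'mtx': array([[442.34918966,   0.        , 262.47950598],
       [  0.        , 442.34918966, 194.65317897],
       [  0.        ,   0.        ,   1.        ]]), 'eye': array([-0.19128578, -0.74697985,  0.5737706 ]), 'orientation': array([-2.01696652, -0.01016184, -0.81810753])}
{'mtx': array([[457.53496329,   0.        , 252.00506388],
       [  0.        , 457.53496329, 192.52923629],
       [  0.        ,   0.        ,   1.        ]]), 'eye': array([ 0.36683682, -0.03822643,  1.27879306]), 'orientation': array([-2.96061543,  0.01802072, -1.54818184])}
```

View pics/scene0.png

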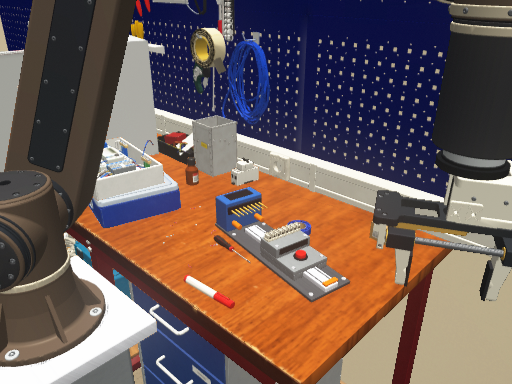

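View pics/top0.png

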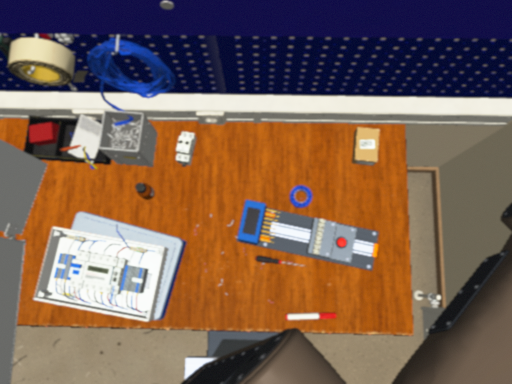

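The scene view shows the red button near pixel (300,255), the dock at (240,208), and the small screwdriver beside the plate. In the top view the button is at (342,242), the dock at (251,222), the blue tape at (301,196) and the screwdriver at (275,261).

```bash
cat > h.py <<'E'
from station import *
import cv2,numpy as np
from scipy.spatial.transform import Rotation as R
def ray(n,uv):
    c=camera_params(n);M=R.from_euler('xyz',c['orientation']).as_matrix()
    d=M@np.linalg.solve(c['mtx'],[uv[0],uv[1],1]);return c['eye'],d
def plane(n,uv,z):
    e,d=ray(n,uv);return e+d*(z-e[2])/d[2]
def tri(a,b):
    (e1,d1),(e2,d2)=ray('scene',a),ray('top',b)
    s=np.linalg.lstsq(np.c_[d1,-d2],e2-e1,rcond=None)[0]
    return e1+s[0]*d1,e2+s[1]*d2
def red(p,box):
    h=cv2.cvtColor(p,cv2.COLOR_RGB2HSV);m=(((h[...,0]<5)|(h[...,0]>174))&(h[...,1]>190)&(h[...,2]>110)).astype(np.uint8)
    k=np.zeros_like(m);x0,y0,x1,y1=box;k[y0:y1,x0:x1]=1;m*=k
    n,l,st,c=cv2.connectedComponentsWithStats(m)
    return [(c[i],st[i]) for i in range(1,n) if st[i][4]>15]
E
python3 - <<'E'
from h import *
S=np.load('scene0.npz');T=np.load('top0.npz')
a=red(S['p'],(270,235,330,275));b=red(T['p'],(325,228,358,258));print(a,b)
print(tri(a[0][0],b[0][0]));print(plane('scene',a[0][0],.044),plane('top',b[0][0],.046))
# dark plate / blue dock in top
h=cv2.cvtColor(T['p'],cv2.COLOR_RGB2HSV)
m=((h[...,0]>105)&(h[...,0]<125)&(h[...,1]>150)).astype(np.uint8)
k=np.zeros_like(m);k[195:250,232:272]=1;m*=k
c=max(cv2.findContours(m,0,2)[0],key=cv2.contourArea);r=cv2.minAreaRect(c);print('dock',r,[plane('top',q,.088)[:2].round(3) for q in cv2.boxPoints(r)])
cv2.imwrite('pics/topz.png',cv2.cvtColor(cv2.resize(T['p'][180:280,225:395],None,fx=4.5,fy=4.5,interpolation=cv2.INTER_CUBIC),cv2.COLOR_RGB2BGR))
cv2.imwrite('pics/scz.png',cv2.cvtColor(cv2.resize(S['p'][180:305,200:360],None,fx=4.5,fy=4.5,interpolation=cv2.INTER_CUBIC),cv2.COLOR_RGB2BGR))
E
```

```text
[(array([300.36923077, 253.90769231]), array([296, 250,  10,   8,  65], dtype=int32))] [(array([341.        , 241.91304348]), array([338, 238,   7,   8,  46], dtype=int32))]
(array([ 0.46364107, -0.25423592,  0.0415573 ]), array([ 0.46248792, -0.25302628,  0.04125821]))
[ 0.46063514 -0.25649747  0.044     ] [ 0.46212142 -0.25220324  0.046     ]
dock ((251.41766357421875, 221.87059020996094), (19.84913444519043, 40.56598663330078), 12.52880859375) [array([0.459, 0.023]), array([0.564, 0.003]), array([ 0.554, -0.048]), array([ 0.449, -0.027])]
```

View pics/topz.png

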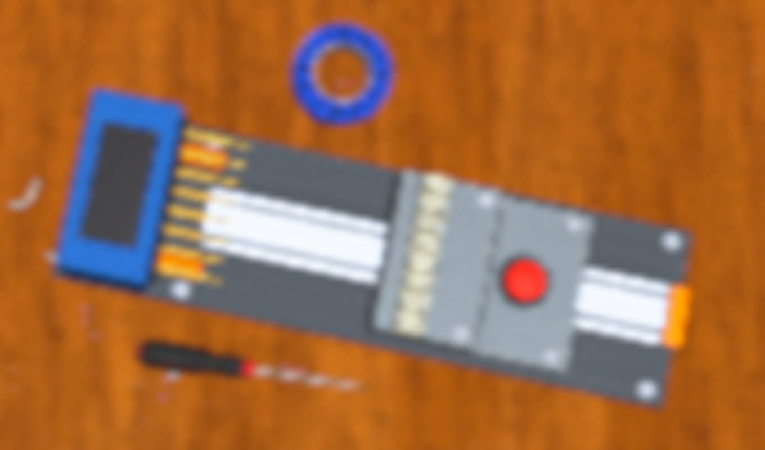

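View pics/scz.png

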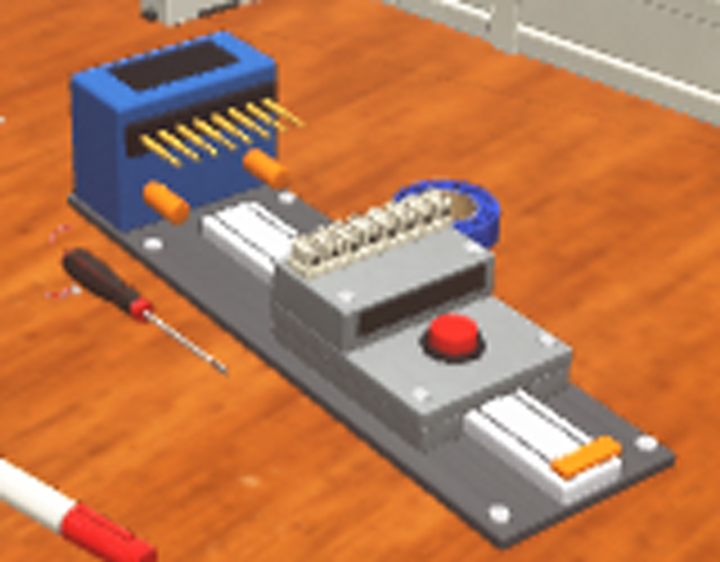

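Run:
```python
from h import *
f=lambda x,y:(225+(x+.5)/4.5-.5,180+(y+.5)/4.5-.5)
A,B,C,D=[plane('top',f(*q),.009)[:2] for q in((646,390),(180,290),(672,240),(690,235))]
d=B-A;d/=np.linalg.norm(d);print(A,B,C,'dir',d,np.degrees(np.arctan2(d[1],d[0])))
mid=(A+C)/2
n=np.array([-d[1],d[0]])
b=plane('top',(341.3,242.1),.046)[:2]
print('btn',b,'lateral vs centreline',(b-mid)@n)
dk=np.array([plane('top',q,.088)[:2] for q in((251.4,221.9),)])[0];print('dock lateral',(dk-mid)@n,'dock-btn',(dk-b)@d)
# step face edge at z=.058 in zoom ~ (500,215)-(480,335)
print('step',[(plane('top',f(*q),.058)[:2]-b)@d for q in((499,215),(480,335))])
s=get_state();print(s['eef_pos'],s['ee_rot'])
tgt=b-0.003*d;print('shift mm',(np.r_[tgt,.075+.178]-s['eef_pos'])*1000)
yaw=s['ee_rot'][2];print('turn',np.arctan2(d[1],d[0])-np.arctan2(-np.cos(yaw),np.sin(yaw)))
```

```text
[ 0.40024382 -0.33167758] [ 0.45459709 -0.04820173] [ 0.49163462 -0.34965316] dir [0.18830842 0.98210994] 79.14591820372434
btn [ 0.46163929 -0.25299736] lateral vs centreline 0.00108943408980886
dock lateral 0.002788096222498067 dock-btn 0.24503497787663692
step [np.float64(0.02384662983271332), np.float64(0.022118758159818067)]
[ 0.29884571 -0.60503145  0.40381118] [ 3.14006846e+00 -1.69316354e-04 -2.68289039e+00]
shift mm [ 162.22864869  349.08776628 -150.81118238]
turn -0.6481417287940314
```

{"op": "arm_command", "data": {"targets": [[[0,0,-0.081],[10,22,0],1],[[0,0,-0.081],[20,44,-10],1],[[0,0,-0.081],[24,50,-10],1],[[0,0,-0.081],[24,50,-10],1],[[0,0,-0.081],[24,50,-10],1],[[0,0,-0.081],[24,50,-10],1],[[0,0,-0.081],[20,50,-10],1],[[0,0,-0.081],[16,33,-10],1]], "squeeze": 10}}

```text
t: 0.9
eef_pos: [0.4487, -0.2807, 0.3398]
ee_rot: [3.141, 0.0, 2.95]
force: [0.6, -1.0, 0.4]
width: 0.0293
```

{"op": "arm_command", "data": {"targets": [[[0,0,0],[0,0,-20],1],[[0,0,0],[0,0,-30],1],[[0,0,0],[0,0,-20],1],[[0,0,0],[0,0,-11],1],[[0,0,0],[0,0,0],1],[[0,0,0],[0,0,0],1]]}}

```text
t: 1.5
eef_pos: [0.4486, -0.2833, 0.2596]
ee_rot: [-3.141, 0.0, 2.952]
force: [-0.5, -0.3, -0.2]
width: 0.0002
```

```bash
cat > st.py <<'E'
from h import *
d=np.array([.1883,.9821,0]);b=np.array([.4616,-.2530,0]);n=np.array([-.9821,.1883,0])
s=get_state();p=s['eef_pos'];M=R.from_euler('xyz',s['ee_rot']).as_matrix()
t=p+M@[0,0,.178]
print('t',s['t'],'tip',t.round(4),'along',((t-b)@d*1000).round(1),'lat',((t-b)@n*1000).round(1),'z',(t[2]*1000).round(1),'w',s['width'],'F along/lat/z',(s['force']@d).round(2),(s['force']@n).round(2),s['force'][2].round(2),'jaw ang',np.degrees(np.arctan2(M[1,1],M[0,1])),'down',M[:,2].round(4))
E
python3 - <<'E'
import st
from h import *
for n in("scene","top"):
    p,_=grab_frame(n);c=p[150:320,200:400] if n=='scene' else p[150:300,215:415]
    cv2.imwrite(f"pics/{n}1.png",cv2.cvtColor(cv2.resize(c,None,fx=3.5,fy=3.5,interpolation=cv2.INTER_CUBIC),cv2.COLOR_RGB2BGR))
E
```

```text
t 1.5 tip [ 0.4487 -0.2834  0.0816] along -32.3 lat 7.0 z 81.6 w 0.00024661564894434346 F along/lat/z -0.43 0.46 -0.15 jaw ang 79.15943999684062 down [ 3.e-04 -3.e-04 -1.e+00]
```

View pics/scene1.png

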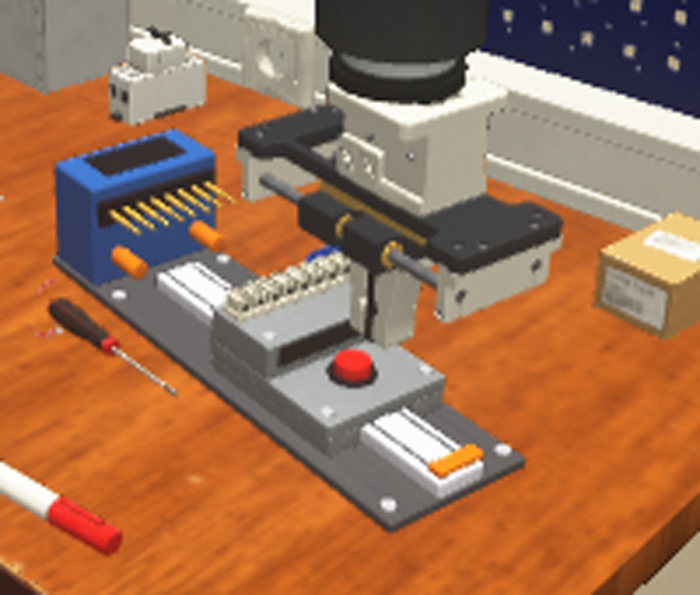

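View pics/top1.png

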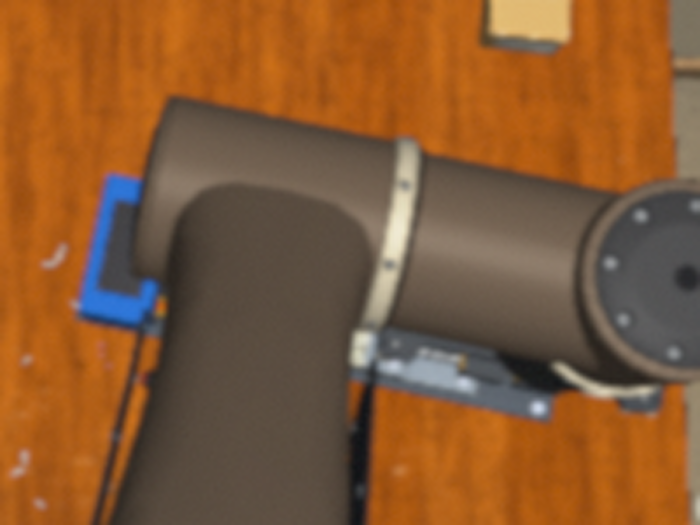

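The scene view shows the closed fingertips at about (390,335), behind and to the right of the button at (352,368). So they still need about 30 mm more.

{"op": "arm_command", "data": {"targets": [[[0,0,0],[4,9,0],1],[[0,0,0],[4,10,0],1],[[0,0,0],[4.4,8.5,0],1],[[0,0,0],[0,0,-8],1],[[0,0,0],[0,0,-12],1],[[0,0,0],[0,0,-8],1],[[0,0,0],[0,0,0],1],[[0,0,0],[0,0,0],1]]}}

```text
t: 2.4
eef_pos: [0.4606, -0.2558, 0.2305]
ee_rot: [-3.141, -0.001, 2.952]
force: [0.1, 0.3, 0.7]
width: 0.0007
```

Run:
```python
import st
from h import *
for n in("scene",):
    p,_=grab_frame(n);c=p[180:320,220:380]
    cv2.imwrite(f"pics/{n}2.png",cv2.cvtColor(cv2.resize(c,None,fx=4.2,fy=4.2,interpolation=cv2.INTER_CUBIC),cv2.COLOR_RGB2BGR))
```

```text
t 2.4 tip [ 0.4603 -0.2558  0.0525] along -3.0 lat 0.7 z 52.5 w 0.000696344821892558 F along/lat/z 0.27 -0.05 0.69 jaw ang 79.14559188013662 down [-1.4e-03  1.0e-04 -1.0e+00]
```

View pics/scene2.png

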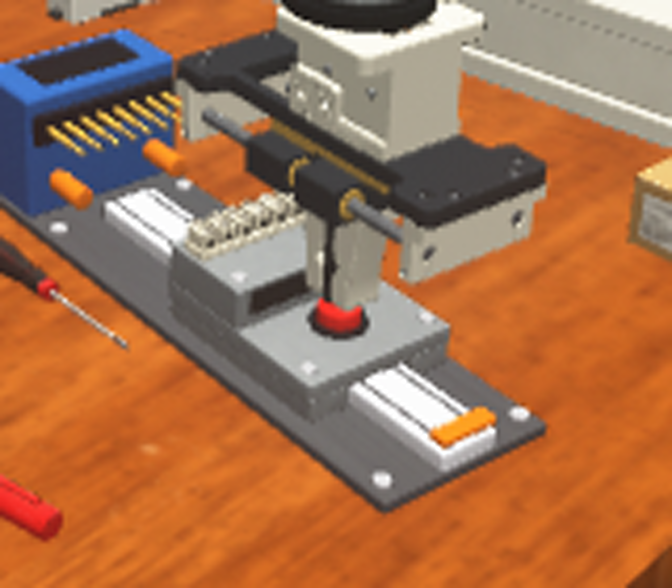

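The fingertips are centred over the button at (340,305) and clear of the step. Next I press.

{"op": "arm_command", "data": {"targets": [[[0,0,0],[0,0,-3],1],[[0,0,0],[0,0,-3],1],[[0,0,0],[0,0,-2],1],[[0,0,0],[0,0,0],1],[[0,0,0],[0,0,0],1]]}}

```text
t: 2.95
eef_pos: [0.4608, -0.2557, 0.2234]
ee_rot: [-3.141, 0.0, 2.953]
force: [-0.5, -0.5, 4.7]
width: 0.0004
```

```bash
python3 st.py
```

```text
t 2.95 tip [ 0.4609 -0.2557  0.0454] along -2.8 lat 0.2 z 45.4 w 0.00035340795041342296 F along/lat/z -0.63 0.4 4.7 jaw ang 79.16682084554863 down [ 4.e-04 -2.e-04 -1.e+00]
```

{"op": "arm_command", "data": {"targets": [[[0,0,0],[0,0,-2],1],[[0,0,0],[0,0,-2],1],[[0,0,0],[0,0,-2],1],[[0,0,0],[0,0,0],1],[[0,0,0],[0,0,0],1]]}}

```text
t: 3.45
eef_pos: [0.4608, -0.2557, 0.2174]
ee_rot: [-3.141, 0.0, 2.953]
force: [-2.6, -0.2, 7.4]
width: 0.0004
```

```bash
python3 st.py
```

```text
t 3.45 tip [ 0.4609 -0.2557  0.0394] along -2.8 lat 0.2 z 39.4 w 0.0004112337104111702 F along/lat/z -0.7 2.51 7.42 jaw ang 79.17226627989328 down [ 4.e-04 -3.e-04 -1.e+00]
```

{"op": "arm_command", "data": {"targets": [[[0,0,0],[0.4,2,0],1],[[0,0,0],[0.4,2,0],1],[[0,0,0],[0.4,2,0],1],[[0,0,0],[0.4,2,0],1],[[0,0,0],[0.4,2,0],1],[[0,0,0],[0.4,2,0],1],[[0,0,0],[0.4,2,0],1],[[0,0,0],[0.4,2,0],1]]}}

```text
t: 4.25
eef_pos: [0.464, -0.2398, 0.2175]
ee_rot: [-3.141, 0.0, 2.953]
force: [-1.4, -1.6, 7.3]
width: 0.0005
```

```bash
python3 st.py
python3 - <<'E'
from h import *
p,_=grab_frame('scene');c=p[180:320,220:380]
cv2.imwrite(f"pics/scene3.png",cv2.cvtColor(cv2.resize(c,None,fx=4.2,fy=4.2,interpolation=cv2.INTER_CUBIC),cv2.COLOR_RGB2BGR))
E
```

```text
t 4.25 tip [ 0.464  -0.2399  0.0395] along 13.3 lat 0.1 z 39.5 w 0.0004583068399842776 F along/lat/z -1.8 1.11 7.26 jaw ang 79.17569756257673 down [ 3.e-04 -6.e-04 -1.e+00]
```

View pics/scene3.png

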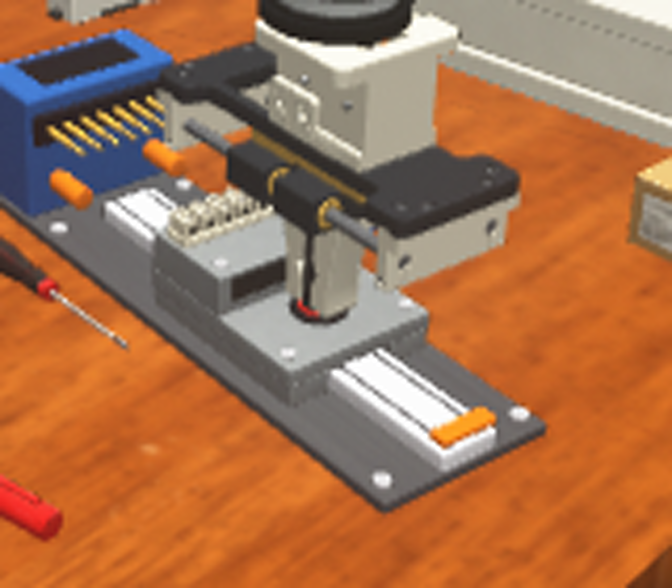

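The carriage is following with the button held down: its front edge went from about x=172 to x=155 in the crop. Side force is about 2 N.

{"op": "arm_command", "data": {"targets": [[[0,0,0],[0.6,3,0],1],[[0,0,0],[0.6,3,0],1],[[0,0,0],[0.6,3,0],1],[[0,0,0],[0.6,3,0],1],[[0,0,0],[0.6,3,0],1],[[0,0,0],[0.6,3,0],1],[[0,0,0],[0.5,3,0],1],[[0,0,0],[0.5,3,0],1]]}}

```text
t: 5.1
eef_pos: [0.4686, -0.2158, 0.2175]
ee_rot: [-3.141, 0.0, 2.953]
force: [-3.2, -1.8, 7.7]
width: 0.0006
```

{"op": "arm_command", "data": {"targets": [[[0,0,0],[0.6,3,0],1],[[0,0,0],[0.6,3,0],1],[[0,0,0],[0.6,3,0],1],[[0,0,0],[0.6,3,0],1],[[0,0,0],[0.6,3,0],1],[[0,0,0],[0.6,3,0],1],[[0,0,0],[0.5,3,0],1],[[0,0,0],[0.5,3,0],1]]}}

```text
t: 5.9
eef_pos: [0.4732, -0.1917, 0.2175]
ee_rot: [-3.141, 0.001, 2.953]
force: [-1.5, -1.4, 6.9]
width: 0.0004
```

```bash
python3 st.py
python3 - <<'E'
from h import *
p,_=grab_frame('scene');c=p[180:320,200:360]
cv2.imwrite(f"pics/scene4.png",cv2.cvtColor(cv2.resize(c,None,fx=4.2,fy=4.2,interpolation=cv2.INTER_CUBIC),cv2.COLOR_RGB2BGR))
E
```

```text
t 5.9 tip [ 0.4733 -0.1918  0.0395] along 62.3 lat 0.0 z 39.5 w 0.00040973267915488836 F along/lat/z -1.66 1.18 6.9 jaw ang 79.17703112746281 down [ 4.e-04 -5.e-04 -1.e+00]
```

View pics/scene4.png

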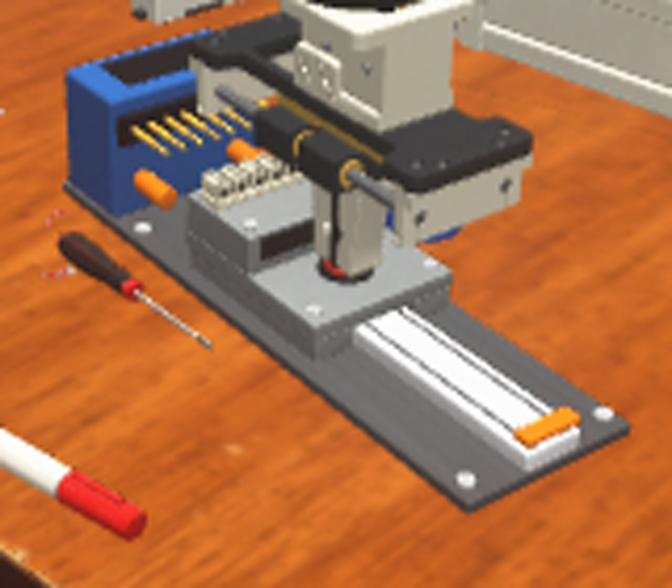

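{"op": "arm_command", "data": {"targets": [[[0,0,0],[0.5,2.5,0],1],[[0,0,0],[0.5,2.5,0],1],[[0,0,0],[0.5,2.5,0],1],[[0,0,0],[0.5,2.5,0],1],[[0,0,0],[0.4,2.5,0],1],[[0,0,0],[0.5,2.5,0],1]]}}

```text
t: 6.55
eef_pos: [0.4762, -0.1768, 0.2175]
ee_rot: [-3.141, 0.001, 2.953]
force: [-1.5, -1.2, 7.7]
width: 0.0002
```

```bash
python3 st.py
python3 - <<'E'
from h import *
p,_=grab_frame('scene');c=p[180:320,200:360]
cv2.imwrite(f"pics/scene5.png",cv2.cvtColor(cv2.resize(c,None,fx=4.2,fy=4.2,interpolation=cv2.INTER_CUBIC),cv2.COLOR_RGB2BGR))
E
```

```text
t 6.55 tip [ 0.4763 -0.1768  0.0395] along 77.6 lat -0.0 z 39.5 w 0.00017217948062869847 F along/lat/z -1.45 1.24 7.7 jaw ang 79.1732958565415 down [ 6.e-04 -5.e-04 -1.e+00]
```

View pics/scene5.png

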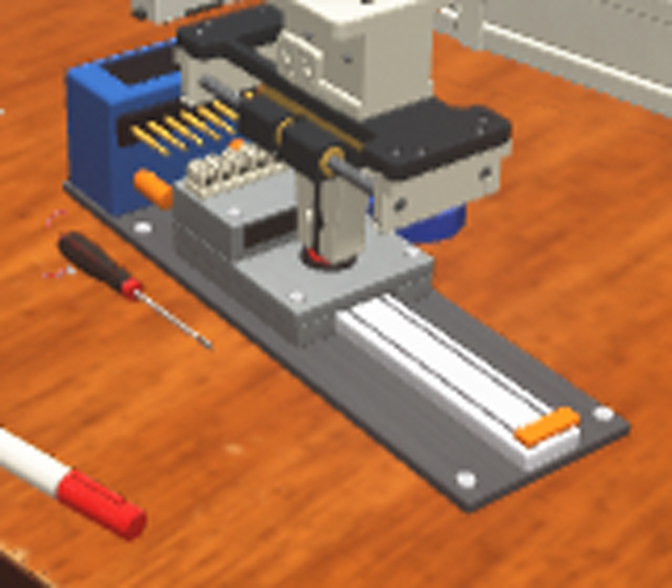

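The carriage front is nearing the orange bumpers at (155,188), and the forces are unchanged.

{"op": "arm_command", "data": {"targets": [[[0,0,0],[0.4,2,0],1],[[0,0,0],[0.4,2,0],1],[[0,0,0],[0.4,2,0],1],[[0,0,0],[0.4,2,0],1],[[0,0,0],[0.4,2,0],1]]}}

```text
t: 7.1
eef_pos: [0.4781, -0.1668, 0.2175]
ee_rot: [-3.141, 0.001, 2.953]
force: [-2.6, -1.8, 7.3]
width: 0.0001
```

{"op": "arm_command", "data": {"targets": [[[0,0,0],[0.4,2,0],1],[[0,0,0],[0.4,2,0],1],[[0,0,0],[0.3,2,0],1]]}}

```text
t: 7.4
eef_pos: [0.4793, -0.1608, 0.2175]
ee_rot: [-3.141, 0.001, 2.953]
force: [-0.6, -0.9, 7.3]
width: 0.0005
```

```bash
python3 st.py
python3 - <<'E'
from h import *
p,_=grab_frame('scene');c=p[180:320,200:360]
cv2.imwrite(f"pics/scene6.png",cv2.cvtColor(cv2.resize(c,None,fx=4.2,fy=4.2,interpolation=cv2.INTER_CUBIC),cv2.COLOR_RGB2BGR))
E
```

```text
t 7.4 tip [ 0.4794 -0.1608  0.0395] along 93.9 lat -0.1 z 39.5 w 0.0005045822079109252 F along/lat/z -0.98 0.4 7.33 jaw ang 79.178887278506 down [ 5.e-04 -5.e-04 -1.e+00]
```

View pics/scene6.png

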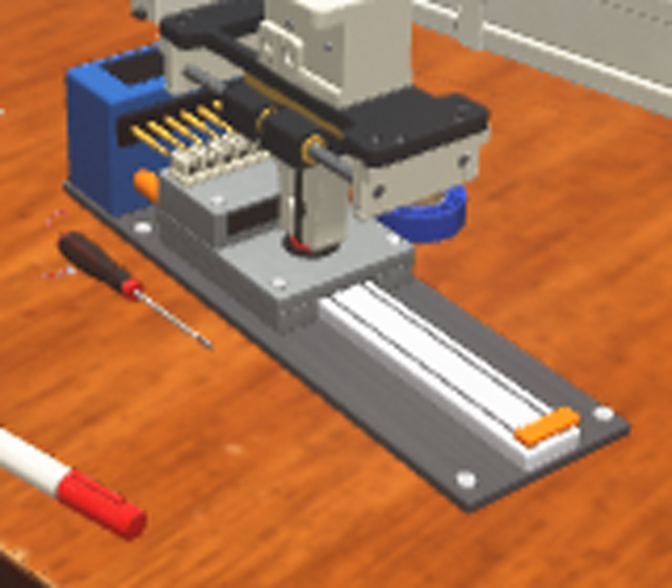

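{"op": "arm_command", "data": {"targets": [[[0,0,0],[0.4,2,0],1],[[0,0,0],[0.4,2,0],1],[[0,0,0],[0.4,2,0],1]]}}

```text
t: 7.75
eef_pos: [0.4804, -0.1547, 0.2175]
ee_rot: [-3.141, 0.001, 2.953]
force: [-1.4, -1.9, 7.3]
width: 0.0006
```

{"op": "arm_command", "data": {"targets": [[[0,0,0],[0.4,2,0],1],[[0,0,0],[0.4,2,0],1],[[0,0,0],[0.4,2,0],1]]}}

```text
t: 8.05
eef_pos: [0.4816, -0.1491, 0.2176]
ee_rot: [-3.141, 0.0, 2.953]
force: [-0.4, -5.5, 5.9]
width: 0.0006
```

```bash
python3 st.py
python3 - <<'E'
from h import *
p,_=grab_frame('scene');c=p[180:320,200:360]
cv2.imwrite(f"pics/scene7.png",cv2.cvtColor(cv2.resize(c,None,fx=4.2,fy=4.2,interpolation=cv2.INTER_CUBIC),cv2.COLOR_RGB2BGR))
E
```

```text
t 8.05 tip [ 0.4817 -0.1493  0.0396] along 105.7 lat -0.2 z 39.6 w 0.0005865192073887455 F along/lat/z -5.52 -0.63 5.93 jaw ang 79.18651712472844 down [ 3.e-04 -1.e-03 -1.e+00]
```

View pics/scene7.png

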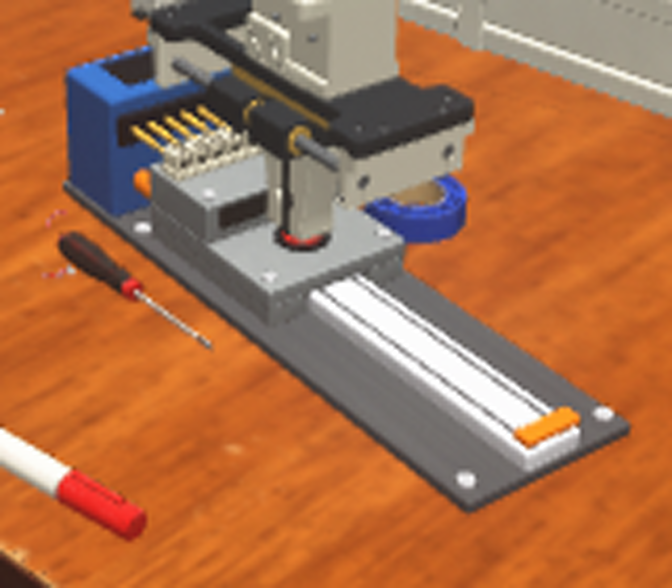

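Longitudinal force has risen to 5.5 N, so this could be the stop. I'll push on to confirm; if the tip slips, it will meet the step face.

{"op": "arm_command", "data": {"targets": [[[0,0,0],[0.4,2,0],1],[[0,0,0],[0.4,2,0],1],[[0,0,0],[0,0,0],1]]}}

```text
t: 8.4
eef_pos: [0.4825, -0.145, 0.2176]
ee_rot: [-3.141, 0.001, 2.953]
force: [-0.0, -3.1, 7.8]
width: 0.0003
```

```bash
python3 st.py
```

```text
t 8.4 tip [ 0.4826 -0.1451  0.0396] along 109.9 lat -0.3 z 39.6 w 0.0002563160064435378 F along/lat/z -3.03 -0.53 7.75 jaw ang 79.19112680771589 down [ 5.e-04 -9.e-04 -1.e+00]
```

{"op": "arm_command", "data": {"targets": [[[0,0,0],[0.4,2,0],1],[[0,0,0],[0.4,2,0],1],[[0,0,0],[0,0,0],1]]}}

```text
t: 8.7
eef_pos: [0.4832, -0.1421, 0.2176]
ee_rot: [-3.139, 0.0, 2.953]
force: [-1.2, -16.4, 6.5]
width: 0.0005
```

```bash
python3 st.py
python3 - <<'E'
from h import *
p,_=grab_frame('scene');c=p[180:320,200:360]
cv2.imwrite(f"pics/scene8.png",cv2.cvtColor(cv2.resize(c,None,fx=4.2,fy=4.2,interpolation=cv2.INTER_CUBIC),cv2.COLOR_RGB2BGR))
E
```

```text
t 8.7 tip [ 0.4831 -0.1426  0.0396] along 112.5 lat -0.3 z 39.6 w 0.0005191541287193971 F along/lat/z -16.28 -1.93 6.48 jaw ang 79.20442019465206 down [-4.0e-04 -2.6e-03 -1.0e+00]
```

View pics/scene8.png

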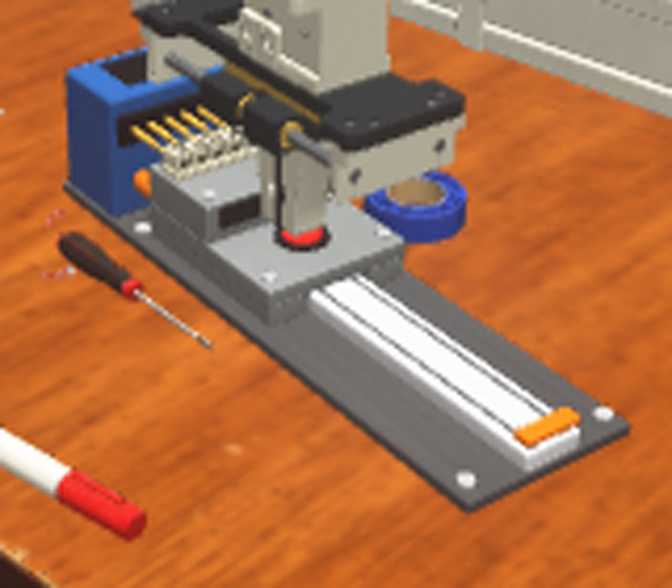

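The tip slid about 7 mm over the button while the carriage stayed put, with its front corner at (152,180) as before. It now bears on the step face with 16 N, so the carriage is at the stop. I'll ease the push a little and lift straight up.

{"op": "arm_command", "data": {"targets": [[[0,0,0],[-0.1,-0.7,0],1],[[0,0,0],[0,0,0],1],[[0,0,0],[0,0,-0.2],1]]}}

```text
t: 9.05
eef_pos: [0.4831, -0.1423, 0.2175]
ee_rot: [-3.14, 0.0, 2.953]
force: [-2.9, -8.3, 9.5]
width: 0.0005
```

```bash
python3 st.py
```

```text
t 9.05 tip [ 0.4831 -0.1426  0.0395] along 112.5 lat -0.3 z 39.5 w 0.0005437739918985007 F along/lat/z -8.73 1.26 9.49 jaw ang 79.18263764077597 down [ 1.0e-04 -1.6e-03 -1.0e+00]
```

{"op": "arm_command", "data": {"targets": [[[0,0,0],[0,0,2],1],[[0,0,0],[0,0,2],1],[[0,0,0],[0,0,2],1],[[0,0,0],[0,0,2],1],[[0,0,0],[0,0,2],1],[[0,0,0],[0,0,3],1],[[0,0,0],[-0.8,-4,3],1],[[0,0,0],[-0.8,-4,5],1]]}}

```text
t: 9.85
eef_pos: [0.4813, -0.1495, 0.2377]
ee_rot: [3.141, -0.0, 2.952]
force: [-0.2, 0.4, 0.9]
width: 0.0002
```

{"op": "arm_command", "data": {"targets": [[[0,0,0],[0,0,15],1],[[0,0,0],[0,0,25],1],[[0,0,0],[0,0,35],1],[[0,0,0],[0,0,35],1],[[0,0,0],[0,-20,30],1],[[0,0,0],[0,-30,15],1],[[0,0,0],[0,-20,0],1],[[0,0,0],[0,0,0],1]]}}

```text
t: 10.65
eef_pos: [0.4813, -0.221, 0.3937]
ee_rot: [3.141, 0.002, 2.951]
force: [-1.4, -0.4, -0.3]
width: 0.0001
```

```bash
python3 st.py
python3 - <<'E'
from h import *
p,_=grab_frame('scene');c=p[180:320,200:360]
cv2.imwrite(f"pics/scene9.png",cv2.cvtColor(cv2.resize(c,None,fx=4.2,fy=4.2,interpolation=cv2.INTER_CUBIC),cv2.COLOR_RGB2BGR))
a=red(p,(240,205,300,255));print(a)
S=np.load('scene0.npz');a0=red(S['p'],(270,235,330,275))
if a:
  q,q0=plane('scene',a[0][0],.042),plane('scene',a0[0][0],.042);print(q,np.linalg.norm(q-q0))
E
```

```text
t 10.65 tip [ 0.4817 -0.221   0.2157] along 35.2 lat -13.7 z 215.7 w 5.257609554516974e-05 F along/lat/z -0.69 1.25 -0.33 jaw ang 79.05240886457734 down [ 1.8e-03 -1.0e-04 -1.0e+00]
[(array([271.38596491, 233.8245614 ]), array([267, 230,  10,   8,  57], dtype=int32))]
[ 0.48265829 -0.15184722  0.042     ] 0.10464329724898384
```

View pics/scene9.png

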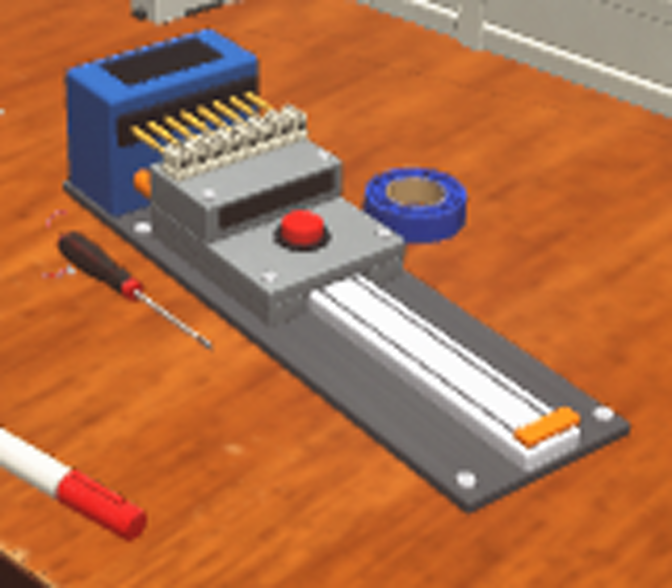

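The button is up again and the carriage stands at the bumpers. I'll move the arm aside and check with the top camera.

{"op": "arm_command", "data": {"targets": [[[0,0,0],[-10,-30,10],1],[[0,0,0],[-20,-45,0],1],[[0,0,0],[-20,-45,0],1],[[0,0,0],[-20,-45,0],1],[[0,0,0],[-20,-45,0],1],[[0,0,0],[-20,-45,0],1],[[0,0,0],[-20,-45,0],1],[[0,0,0],[-20,-45,0],1]]}}

```text
t: 11.5
eef_pos: [0.3308, -0.5654, 0.4027]
ee_rot: [3.141, 0.0, 2.953]
force: [1.1, -0.2, 0.3]
width: 0.0005
```

```bash
python3 st.py
python3 - <<'E'
from h import *
p,_=grab_frame('top')
cv2.imwrite('pics/topend.png',cv2.cvtColor(cv2.resize(p[180:280,225:395],None,fx=4.5,fy=4.5,interpolation=cv2.INTER_CUBIC),cv2.COLOR_RGB2BGR))
cv2.imwrite('pics/topfull.png',cv2.cvtColor(p,cv2.COLOR_RGB2BGR))
b=red(p,(270,205,358,258));print(b)
q,_=grab_frame('scene');a=red(q,(240,205,300,255));cv2.imwrite('pics/scend.png',cv2.cvtColor(cv2.resize(q[190:260,220:310],None,fx=7,fy=7,interpolation=cv2.INTER_CUBIC),cv2.COLOR_RGB2BGR))
S=np.load('scene0.npz')['p'];T=np.load('top0.npz')['p']
print('before',tri(red(S,(270,235,330,275))[0][0],red(T,(325,228,358,258))[0][0]))
if b:print('after',tri(a[0][0],b[0][0]),np.linalg.norm(plane('top',b[0][0],.046)-plane('top',red(T,(325,228,358,258))[0][0],.046)))
E
```

```text
t 11.5 tip [ 0.3309 -0.5653  0.2247] along -331.3 lat 69.6 z 224.7 w 0.00045342956555977055 F along/lat/z 0.03 -1.07 0.3 jaw ang 79.19929432603197 down [ 2.e-04  3.e-04 -1.e+00]
[(array([302.74, 233.62]), array([299, 230,   8,   8,  50], dtype=int32))]
before (array([ 0.46364107, -0.25423592,  0.0415573 ]), array([ 0.46248792, -0.25302628,  0.04125821]))
after (array([ 0.48371876, -0.15140982,  0.04143586]), array([ 0.48263316, -0.1503556 ,  0.04123876])) 0.10422885781685808
```

View pics/topend.png

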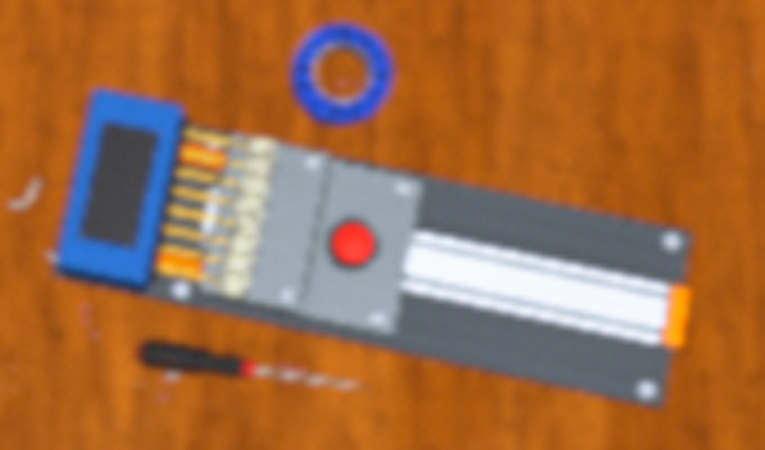

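View pics/scend.png

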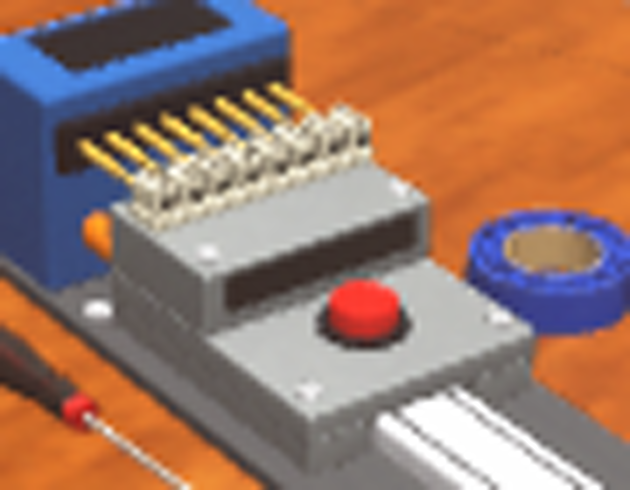

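View pics/topfull.png

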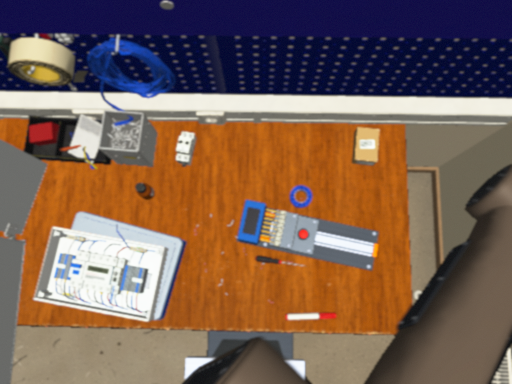

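```bash
python3 -c "
from station import *
print(job_done())"
```

```text
the job is handed in; nothing more can be done
None
```

The carriage is home against the end stop at the blue dock, the red button is back up, and the job is handed in at about 12 s of the 32 s allowed.

**What I did:** With the gripper closed I pressed the button about 6.5 mm down (about 7 N). I kept it held while pushing the carriage along the rail, then lifted straight up with some push still on and moved the arm clear.

**End stop:** The carriage stopped and the fingertip slid a few millimetres over the button onto the step face. There I pushed with about 16 N and the carriage did not move further.

**Last checks:**
- **Travel:** Both cameras put the button's travel at about 104 mm, and the final pictures show the carriage at the bumpers and the strip at the pins.
- **Button and lock:** The button's measured height is the same as at the start to within 0.2 mm, so it is up. I did not test the lock by pulling on the carriage.
- **Other items:** The tape and small screwdriver look unmoved in the before and after pictures, as do the box, bottle and breaker in the full top view. The gripper did not come near the strip, and the arm ended well clear with no measurable force.

**Disagreements:** The two cameras' rays miss each other by 1–2 mm, which fits the stated calibration. The tool's path suggested about 106–107 mm of travel against the cameras' 104 mm. I put the difference down to the tip slipping before the stop was clear.

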